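# Take the pressure can off the stirrer and hold its vent lever half open

### The arm

A 6-joint arm with a two-finger parallel gripper is mounted at the origin on a cart in front of the work surface, level with it; the furniture and walls round the work are solid. World frame = base frame: x ahead of the robot, y to its left, z up, the work surface at z = 0. Lengths are in m, angles in rad, forces in N, time in s.
With the tool pointing down it reaches from about 0.35 to 1 m from the base axis. Payload 7.1 kg.
Tool frame: the origin (TCP) lies between the finger pads; the fingertips stand 22 mm ahead of it and the grasp point (between the pads) lies 3 mm ahead of it; x points along the fingers, y is the direction in which the jaws open and shut, and the axes are right-handed (so a half turn about x gives the same grasp; the last joint's range is limited). The gripper opens to 85 mm and grips with 20 to 120 N. Pads are 22 mm wide; open, the fingers measure 114 mm over their backs; the gripper's body (76 mm by 85 mm) begins 54 mm behind the grasp point. The pads swing forward as they close: fully open they stand 13 mm farther back than shut.
Start: joints at [1.203, 0.423, 1.63, -0, 1.089, -0.019], TCP at [0.214, 0.587, 0.253] pointing down, gripper open.
Joint ranges: [-3, 3], [-0.9, 2.11], [0.09, 2.58], [-1.31, 4.45], [0.11, 2.69], [-2.54, 2.54]. Speed limits (rad/s): [2.39, 2.39, 3.01, 3.14, 3.14, 3.14].

### API

Orientations are given as a rotation vector (axis times angle).
In Python, from rig import manip gives the robot as it stands. The module is installed in compiled form; this text tells all that it offers. Calls block until the motion is done:
- manip.move_to(position, orientation): joint-space move of the TCP to a pose.
- manip.servo_line(position, orientation=None, rate=0.15): straight line of the TCP; orientation=None keeps the orientation; rate is the mean speed in m/s.
- manip.set_joints(angles): joint-space move.
- manip.command_gripper(opening, f_grip=None): finger opening in m; f_grip is the grip in N (None keeps the last); returns when the fingers have stopped.
- manip.hold(seconds).
- manip.solve_ik(position, orientation): joint angles nearest the present ones, or None.
- manip.camera(name): name is "scene" or "top" or "wrist"; returns a dict with "image" (384x512x3 uint8, red, green, blue), "fx", "fy", "cx", "cy" (pixels), "cam_to_world" (4x4, takes a point from camera to world coordinates); the wrist camera has in their place "mount" (4x4, takes a point from camera to tool coordinates, whose origin is the TCP and whose axes are the tool frame's). Camera axes: x right, y down, z forward; pixel columns grow to the right and rows downward; lengths in m; the calibration is good to about 2 mm. The wrist camera is an equidistant fisheye: a pixel r from the principal point sees the ray r / f radians off the axis. A picture is of the moment at which its call begins: read the wrist's pose just before it. There is no depth.
A pose or a line that the arm cannot do raises manip.IKError and nothing moves.
- manip.sign_off(): hands the job in, once; it reports no verdict.
Readings, each from a call of its own:
- manip.get_time(): time.
- manip.get_joint_positions(): joint angles.
- manip.get_joint_vel(): joint speeds.
- manip.get_tau(): joint torques, N m.
- manip.get_position(): TCP position.
- manip.get_ee_rot(): TCP orientation.
- manip.get_contact_force(): force on the tool from outside, world axes, zero at the start.
- manip.get_torque(): the same for the moment, N m.
- manip.get_width(): finger opening in m.
Only numpy, scipy, OpenCV 4.12 (cv2) and the standard library are available. Lean on these libraries where they do the work, as an engineer would, in place of code of your own. Each camera call takes 0.05 s, during which the arm holds its last target.

### The job

Lift the steel pressure can by its bar handle off the magnetic stirrer, carry it upright and set it down gently, standing flat inside the blue spill tray, then let go of the handle. Only then press the red pad of the spring-loaded vent lever on its lid down to half its travel, so that the lever lies level with the lid and the can bleeds off slowly, and keep it there: the program finishes while still holding the lever half open. Leave the timer, the amber dropping bottle, the sample cup and the rubber flask ring where they are.

Things in the scene. Friction and masses are not known exactly. Their poses are not given: they have to be found in the camera images.
- can: Stainless steel pressure can, loose, 0.6 to 0.9 kg: upright cylinder 92 mm in diameter, with a bolted lid 106 mm wide whose top is 135 mm above its foot, 216 mm tall over the handle. Origin: centre of its underside; z up; y along the bar handle; the vent lever points to its -x side. When it stands on the stirrer or in the tray the handle lies well clear above the lid.
- can_handle (a point): Centre of the can's black ribbed bar handle: a horizontal bar 22 mm thick along the can's y, 205 mm above the can's underside, 70 mm above the lid. 62 mm of sleeve and about 75 mm clear between its two thin uprights. The other things on the lid reach at most 35 mm above the lid, so fingers that straddle the bar and reach no more than 30 mm below its centre stay clear of them.
- vent_lever (a joint): Spring-loaded vent lever on the can's lid, rad: 0 = at rest, slanting up by 0.25 rad; 0.25 = half open, lever level (parallel to the lid); 0.50 = against its lower stop. It springs back to 0 when let go. Hinge axis along the can's y, at x = +2 mm, 153 mm above the can's underside. Pressing the middle of the pad takes about 2.5 N to start, 5 N at half travel and 7 N at the stop.
- vent_pad (a point): Centre of the upper face of the lever's round red pad, 23 mm in diameter, 48 mm from the hinge, so at x = -44 mm in the can's frame, 167 mm above the can's underside at rest, 155.5 mm when the lever is level (half travel) and 144 mm at the stop. The pad is free from above: the bar handle beside it runs 44 mm away horizontally and its top is 49 mm above the pad at rest.
- stirrer: Compact magnetic stirrer, fixed: white box 120 x 120 mm with a round steel plate 110 mm in diameter, on which the can stands at the start. Origin: centre of its underside on the bench; the plate's top is 50 mm above it, its centre 3 mm to +x; front panel with knob and dark display at its -x side.
- tray: Blue square spill tray, fixed, 136 x 136 mm outside, 130 x 130 mm inside, floor 3 mm above the bench, rounded rim 17 mm high. Origin: centre of its underside; z up.
- timer: White laboratory timer lying on the bench, 60 x 66 x 18 mm, loose; leave alone. Origin: centre of its underside.
- amber_bottle: Small amber dropping bottle with black pipette cap, 37 mm wide, 116 mm tall, loose; leave alone. Origin: centre of its underside.
- sample_cup: Clear plastic cup with pink contents, 94 mm wide, 104 mm tall, loose; leave alone. Origin: centre of its underside.
- flask_ring: Black rubber ring lying on the bench, 70 mm wide, 18 mm thick, loose; leave alone. Origin: centre of its underside.
- burette_a: Tall glass automatic burette, fixed bench equipment left of the work; keep the arm clear of it. Clear bottle about 200 mm wide with a column over 1 m tall; its spout and stopcock overhang the front of the bench from x = 0.415 on, at y = 0.29 to 0.38, 0.22 to 0.42 m above the bench. An arm that starts far to the left should swing over to the work close to the robot (x below 0.30), not through them.
- burette_b: Second clear glass automatic burette, fixed, just left of the work (bottle 165 mm wide between y = -0.02 and 0.14, x = 0.545 to 0.71, shoulder about 0.29 m high, column over 1 m tall); its spout and stopcock overhang the bench at x = 0.41 to 0.47, y = 0.03 to 0.105, from 0.235 m up to 0.46 m. Keep clear. On the other side the work is bounded by a white wire-grid screen, 0.95 m tall, standing along y = -0.28 from x = 0.425 on.
Things that resemble listed ones, but are neither listed nor needed, are in the scene too. Of the things shaped like the can, the stainless one is meant.

How it is judged:
On the way, in this order (a step that is already met when the one before it is completed fails the run):
1. the can is lifted clear of the stirrer (z of can in the frame of stirrer above 0.065 m and contact force between can and stirrer below 0.1 N and contact force between the fingers and can above 1 N), for 0.1 s.
2. the can stands upright in the tray, its handle let go, its vent lever still at rest (horizontal distance between can and tray below 0.035 m and z of can in the frame of tray below 0.006 m and angle between can's own z axis and vertical below 0.05 rad and contact force between anything else and can above 1 N and contact force between the fingers and can below 0.1 N and value of joint vent_lever below 0.06 rad and linear speed of can below 0.02 m/s), for 0.2 s.
At the end, for the whole second after the job is handed in: The can stands still, upright within 0.05 rad, flat on the tray's floor (its centre within 35 mm of the tray's centre), and the fingers press its vent lever (over 1.5 N) and keep it between 0.14 and 0.36 rad, that is level within 0.11 rad, through the last second (horizontal distance between can and tray below 0.035 m and z of can in the frame of tray below 0.006 m and angle between can's own z axis and vertical below 0.05 rad and linear speed of can below 0.02 m/s and contact force between can and tray above 1 N and value of joint vent_lever between 0.14 and 0.36 rad and contact force between the fingers and can above 1.5 N); the arm keeps its last pose, push and grip.
It fails at once if the vent lever was pressed while the can was not standing in the tray (value of joint vent_lever above 0.12 rad and (z of can in the frame of tray above 0.01 m or horizontal distance between can and tray above 0.05 m)).
It fails at once if the can was tipped by more than 0.35 rad (angle between can's own z axis and vertical above 0.35 rad).
It fails at once if the can was dropped into the tray or onto the bench (z of can in the frame of tray below 0.02 m and linear speed of can above 0.45 m/s).
It fails at once if the timer or the rubber ring was disturbed (distance of any of timer, flask_ring from where it was at the start of the episode above 0.02 m).
It fails at once if the amber bottle or the sample cup was disturbed (distance of any of amber_bottle, sample_cup from where it was at the start of the episode above 0.02 m or angle between any of amber_bottle, sample_cup's own z axis and vertical above 0.3 rad).
It also fails if it takes over 54 s, if anything falls off the work surface, if the arm or the gripper's body presses on something with over 40 N, if the wrist force passes 120 N, or if a joint passes its speed limit or range.

## Working session

There is one attempt and no reset: what is moved stays moved. The work goes in short steps, each a Python script; the robot and the scene stay as the last script left them, time stands still between calls to the robot, and variables do not carry over. Pictures are saved under pics/ and viewed, and the job is handed in when it is done.

```bash
mkdir -p pics; cat > h.py <<'E'
import numpy as np,cv2
from rig import manip
def snap(n,f):
    d=manip.camera(n); cv2.imwrite('pics/'+f,d['image'][:,:,::-1]); return d
def ray(d,u,v):
    M=np.array(d['cam_to_world']); r=M[:3,:3]@np.array([(u-d['cx'])/d['fx'],(v-d['cy'])/d['fy'],1]); return M[:3,3],r
def onz(d,u,v,z):
    o,r=ray(d,u,v); return o+r*(z-o[2])/r[2]
E
python3 - <<'E'
from h import *
import pickle
for n in('scene','top'):
    d=snap(n,n+'0.png'); pickle.dump(d,open(n+'0.pkl','wb')); print(n,d['fx'],d['cx'],d['cy'],np.round(d['cam_to_world'],3).tolist())
print(manip.get_ee_rot(),manip.get_time())
E
```

```text
scene 414.3408908522725 259.41020918662167 193.89606507111475 [[0.179, -0.721, 0.669, -0.133], [-0.984, -0.123, 0.131, -0.086], [-0.012, -0.682, -0.732, 0.975], [0.0, 0.0, 0.0, 1.0]]
top 415.1834663831012 253.19338331236858 185.191785327399 [[0.371, -0.815, 0.445, 0.043], [-0.929, -0.331, 0.168, -0.183], [0.01, -0.475, -0.88, 1.31], [0.0, 0.0, 0.0, 1.0]]
[ 0.27258348  1.55369584 -0.27478785] 0.1
```

View pics/scene0.png

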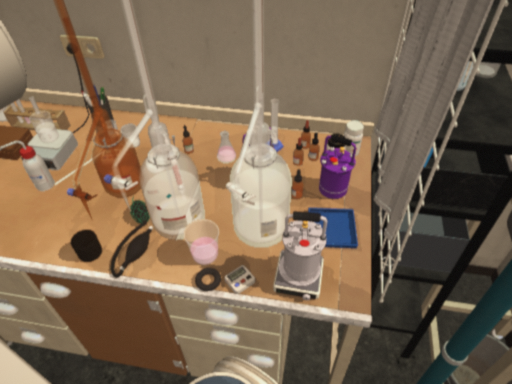

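View pics/top0.png

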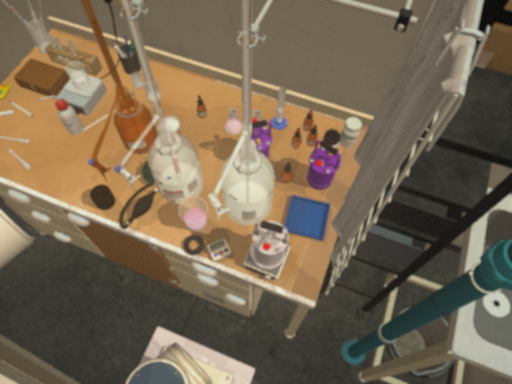

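```bash
python3 - <<'E'
import cv2,numpy as np
a=cv2.imread('pics/scene0.png')[185:305,250:380]; b=cv2.imread('pics/top0.png')[180:290,230:340]
cv2.imwrite('pics/c1.png',np.hstack([cv2.resize(a,(400,400*120//130*1),interpolation=2)[:360], cv2.resize(b,(360,360),interpolation=2)]))
E
```

```text
(no output)
```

View pics/c1.png

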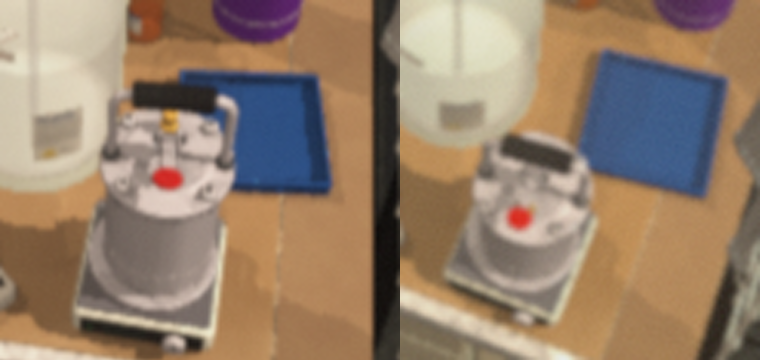

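The crop shows the steel can on the stirrer: scene (302,250), top (268,243). Its black handle is at scene (306,216) and its red pad at (304,243). The purple lookalikes at scene (336,165) and top (261,135) are not stainless, so the steel one is the can meant. The tray is at scene (333,228). Next I measure positions.

```bash
cat > meas.py <<'E'
from h import *
import pickle
def tri(o1,r1,o2,r2):
    A=np.stack([r1,-r2],1); s,_,_,_=np.linalg.lstsq(A,o2-o1,rcond=None); p,q=o1+s[0]*r1,o2+s[1]*r2
    return (p+q)/2,np.linalg.norm(p-q)
def cc(m,win):
    k=np.zeros_like(m);x0,y0,x1,y1=win;k[y0:y1,x0:x1]=m[y0:y1,x0:x1]
    n,l,s,c=cv2.connectedComponentsWithStats(k); i=1+np.argmax(s[1:,4]); return (l==i).astype(np.uint8),c[i],s[i,4]
if __name__=='__main__':
  P={}
  for n,hw,tw in(('scene',(288,200,330,230),(300,190,370,260)),('top',(250,205,290,245),(270,185,340,250))):
    d=pickle.load(open(n+'0.pkl','rb')); h=cv2.cvtColor(d['image'],cv2.COLOR_RGB2HSV)
    red=((h[...,0]<8)|(h[...,0]>172))&(h[...,1]>170)&(h[...,2]>120)
    blk=(h[...,2]<75); blu=(abs(h[...,0].astype(int)-108)<10)&(h[...,1]>120)
    m,c,a=cc(red.astype(np.uint8),(240,200,340,270)); P[n,'pad']=(d,c); print(n,'pad',c,a,onz(d,*c,.217))
    m,c,a=cc(blk.astype(np.uint8),hw); R=cv2.minAreaRect(cv2.findNonZero(m)); P[n,'h']=(d,c); print('handle',c,a,R,onz(d,*c,.258))
    b=cv2.boxPoints(R); e=sorted([(np.linalg.norm(b[i]-b[(i+1)%4]),i) for i in range(4)]); 
    i,j=e[0][1],e[1][1]; m1=(b[i]+b[(i+1)%4])/2; m2=(b[j]+b[(j+1)%4])/2; q1,q2=onz(d,*m1,.256),onz(d,*m2,.256); v=q1-q2
    if v[1]<0:v=-v
    print('  len',np.linalg.norm(v),'yaw',np.arctan2(-v[0],v[1]))
    m,c,a=cc(blu.astype(np.uint8),tw)
    ct=max(cv2.findContours(m,0,1)[0],key=cv2.contourArea); hull=cv2.convexHull(ct)
    ap=cv2.approxPolyDP(hull,5,True)[:,0]; print('tray',a,ap.tolist()); W=np.array([onz(d,*p,.017)[:2] for p in hull[:,0]],np.float32); print(cv2.minAreaRect(W))
  for k in('pad','h'):
    print(k,tri(*ray(P['scene',k][0],*P['scene',k][1]),*ray(P['top',k][0],*P['top',k][1])))
E
python3 meas.py
```

```text
scene pad [303.86842105 242.57894737] 38 [ 0.42987135 -0.07557281  0.217     ]
handle [306.77625571 215.97260274] 219 ((306.0, 216.5), (9.0, 26.0), 90.0) [ 0.47403348 -0.07461955  0.258     ]
  len 0.058516685331162846 yaw 0.17069689109406538
tray 1080 [[309, 209], [351, 210], [356, 245], [327, 245]]
((0.6490398645401001, -0.14752545952796936), (0.1362479031085968, 0.13042773306369781), 7.133060455322266)
top pad [266.33333333 246.04166667] 24 [ 0.43064724 -0.07864521  0.217     ]
handle [271.45783133 226.63855422] 83 ((271.2890319824219, 226.5366973876953), (19.252307891845703, 4.310218334197998), 16.699243545532227) [ 0.47351263 -0.07559439  0.258     ]
  len 0.05271454950758069 yaw 0.06916225309768573
tray 1061 [[294, 200], [325, 206], [320, 238], [289, 229]]
((0.6480298042297363, -0.15180496871471405), (0.12731730937957764, 0.1203104704618454), 9.338788986206055)
pad (array([ 0.43248618, -0.07687538,  0.21286022]), np.float64(0.0028060604741412293))
h (array([ 0.47345663, -0.07513059,  0.25847188]), np.float64(0.0010408913074212312))
```

```bash
cat >> h.py <<'E'
from scipy.spatial.transform import Rotation as Ro
def ori(yaw,flip=1):
    # tool x down, tool y along flip*(can x)
    x=np.array([0,0,-1.]); y=flip*np.array([np.cos(yaw),np.sin(yaw),0]); z=np.cross(x,y)
    return Ro.from_matrix(np.stack([x,y,z],1)).as_rotvec()
E
python3 - <<'E'
from h import *
import pickle
d=pickle.load(open('scene0.pkl','rb')); print('purple',onz(d,335,193,.0),onz(d,338,140,.205))
print(np.round(Ro.from_rotvec(manip.get_ee_rot()).as_matrix(),3).tolist())
for f in(1,-1):
  for p in([.34,-.07,.42],[.40,-.075,.40],[.4737,-.075,.258],[.648,-.149,.26],[.648,-.149,.33]):
    q=manip.solve_ik(p,ori(.08,f)); print(f,p,None if q is None else np.round(q,2))
a=np.arctan2(.587,.214); p=[.36*np.cos(a),.36*np.sin(a),.40]
print(p,manip.solve_ik(p,manip.get_ee_rot()))
E
```

```text
purple [ 0.80361612 -0.15007282  0.        ] [ 0.81830754 -0.13303208  0.205     ]
[[-0.001, 0.342, 0.94], [-0.001, 0.94, -0.342], [-1.0, -0.001, -0.0]]
1 [0.34, -0.07, 0.42] [-0.24 -0.21  1.96  0.    1.39 -0.32]
1 [0.4, -0.075, 0.4] [-0.21 -0.08  1.9   0.    1.32 -0.29]
1 [0.4737, -0.075, 0.258] [-0.18  0.2   1.94  0.    1.   -0.26]
1 [0.648, -0.149, 0.26] [-0.24  0.47  1.53  0.    1.14 -0.32]
1 [0.648, -0.149, 0.33] [-0.24  0.41  1.46  0.    1.27 -0.32]
-1 [0.34, -0.07, 0.42] None
-1 [0.4, -0.075, 0.4] None
-1 [0.4737, -0.075, 0.258] None
-1 [0.648, -0.149, 0.26] None
-1 [0.648, -0.149, 0.33] None
[np.float64(0.12330504274887706), np.float64(0.33822457987659266), 0.4] [ 1.18815483e+00 -1.66152170e-01  1.97298526e+00 -1.53037812e-05
  1.33618475e+00 -3.38641098e-02]
```

```bash
python3 - <<'E'
from h import *
import pickle
q=manip.solve_ik([.1233,.3382,.40],manip.get_ee_rot()); manip.set_joints(q)
q=np.array(q); q2=np.array(manip.solve_ik([.34,-.07,.42],ori(.08)))
manip.set_joints(q2)
manip.servo_line([.43,-.075,.40],ori(.08),rate=.2)
print(manip.get_time(),manip.get_position(),manip.get_contact_force())
p,r=manip.get_position(),manip.get_ee_rot()
d=snap('wrist','w1.png'); pickle.dump((p,r,d),open('w1.pkl','wb'))
print(d['fx'],d['cx'],d['cy'],np.round(d['mount'],3).tolist())
d=snap('scene','scene1.png')
E
```

```text
3.5583 [ 0.42940045 -0.07438614  0.39964047] [0.66091871 0.31289751 0.24853489]
297.3186396354542 259.696731904772 193.23526445176418 [[0.0, -0.273, 0.962, -0.12], [1.0, -0.0, -0.0, -0.001], [0.0, 0.962, 0.273, -0.07], [0.0, 0.0, 0.0, 1.0]]
```

View pics/w1.png

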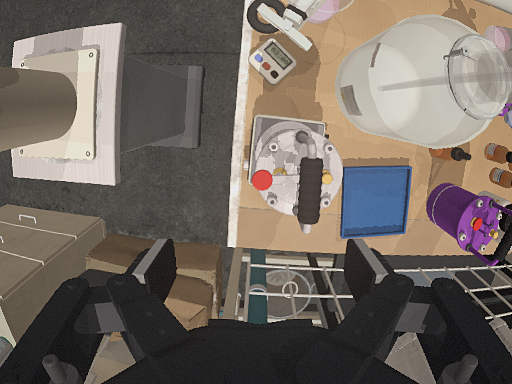

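View pics/scene1.png

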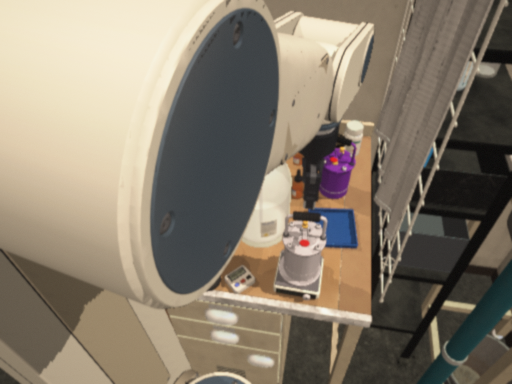

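Wrist view: the red pad is at (262,180), the handle sleeve runs from (312,158) to (309,222), and the tray is at (376,201), all unoccluded. Now I cast these onto their height planes.

```bash
cat >> h.py <<'E'
def wonz(p,r,d,u,v,z):
    x,y=u-d['cx'],v-d['cy']; R=np.hypot(x,y); t=R/d['fx']; s=np.sin(t)/max(R,1e-9)
    c=np.array([x*s,y*s,np.cos(t)]); M=np.array(d['mount']); Rt=Ro.from_rotvec(r).as_matrix()
    o=Rt@M[:3,3]+np.array(p); k=Rt@M[:3,:3]@c; return o+k*(z-o[2])/k[2]
E
cat > wm.py <<'E'
from h import *
from meas import cc
import pickle
def go(f,zc,hw,pw,tw,cw=True):
    p,r,d=pickle.load(open(f,'rb')); h=cv2.cvtColor(d['image'],cv2.COLOR_RGB2HSV)
    red=((h[...,0]<8)|(h[...,0]>172))&(h[...,1]>170)&(h[...,2]>120); blk=h[...,2]<70; blu=(abs(h[...,0].astype(int)-108)<10)&(h[...,1]>120)
    m,c,a=cc(red.astype(np.uint8),pw); P=wonz(p,r,d,*c,zc+.167); print('pad',c,a,P)
    m,c,a=cc(blk.astype(np.uint8),hw); pts=cv2.findNonZero(m)[:,0]; 
    W=np.array([wonz(p,r,d,*q,zc+.207)[:2] for q in pts],np.float32); R=cv2.minAreaRect(W); H=W.mean(0); print('handle',c,a,H,R)
    ev,E=np.linalg.eigh(np.cov(W.T)); v=E[:,1]; v=v if v[1]>0 else -v; print('yaw bar',np.arctan2(-v[0],v[1]),'yaw pad',np.arctan2(H[1]-P[1],H[0]-P[0]),'dist',np.hypot(*(H-P[:2])))
    if tw:
        m,c,a=cc(blu.astype(np.uint8),tw); hull=cv2.convexHull(cv2.findNonZero(m))[:,0]
        print('tray',c,cv2.minAreaRect(np.array([wonz(p,r,d,*q,.017)[:2] for q in hull],np.float32)))
if __name__=='__main__': go('w1.pkl',.05,(296,140,326,228),(240,160,285,200),(330,150,420,250))
E
python3 wm.py
```

```text
pad [262.05063291 179.7721519 ] 158 [ 0.43081992 -0.0756886   0.217     ]
handle [309.64566929 190.28543307] 508 [ 0.47465748 -0.07292463] ((0.4746093153953552, -0.07333090156316757), (0.021479126065969467, 0.06342356652021408), 3.9467227458953857)
yaw bar 0.09522709713341766 yaw pad 0.06296699986430038 dist 0.04392460706302599
tray [375.29883346 201.19334823] ((0.652534544467926, -0.14644509553909302), (0.13850685954093933, 0.13692918419837952), 6.754064559936523)
```

```bash
python3 - <<'E'
from h import *
o=ori(.07)
manip.servo_line([.4744,-.0738,.34],o,rate=.2)
manip.servo_line([.4744,-.0738,.258],o,rate=.1)
print(manip.get_position(),manip.get_contact_force())
manip.command_gripper(0.0,60); print(manip.get_width(),manip.get_contact_force())
manip.servo_line([.4744,-.0738,.32],o,rate=.08); manip.hold(.2)
print(manip.get_time(),manip.get_position(),manip.get_width(),manip.get_contact_force(),manip.get_torque())
snap('top','t2.png');snap('wrist','w2.png')
E
```

```text
[ 0.47482856 -0.07391796  0.25863353] [-0.2596623   0.07587962  0.60296289]
0.01921040152519622 [ 1.87714567 -0.28636347  1.99523039]
6.8917 [ 0.47411471 -0.07374865  0.3194369 ] 0.018959568592061007 [-0.25185763  0.50793542 -7.48715847] [ 0.00647101 -0.02219932 -0.02806939]
```

View pics/w2.png

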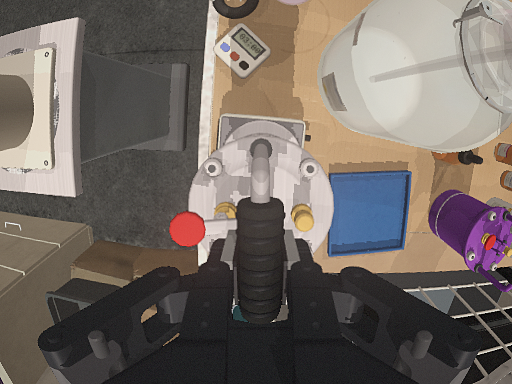

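View pics/t2.png

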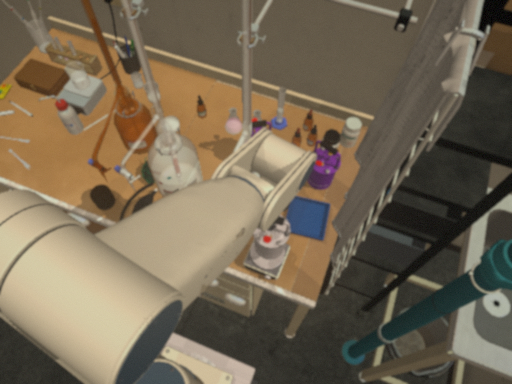

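```bash
python3 - <<'E'
from h import *
o=ori(.07)
manip.servo_line([.53,-.118,.32],o,rate=.15)
print(manip.get_contact_force())
manip.servo_line([.651,-.148,.31],o,rate=.12)
manip.hold(.2); print(manip.get_position(),manip.get_contact_force())
manip.servo_line([.651,-.148,.235],o,rate=.08)
print(manip.get_time(),manip.get_position(),manip.get_contact_force())
snap('top','t3.png');snap('wrist','w3.png')
E
```

```text
[-1.51205928 -0.5308195  -8.10012505]
[ 0.6506271  -0.14791321  0.31028717] [ 0.55844184  0.32040609 -8.08613822]
10.1 [ 0.65149249 -0.148125    0.23571326] [ 0.3566322  -0.58060524 -7.61810096]
```

View pics/w3.png

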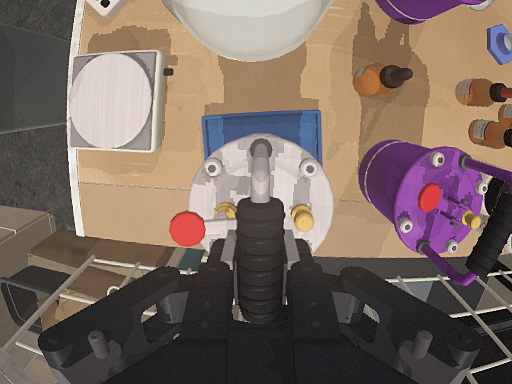

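View pics/t3.png

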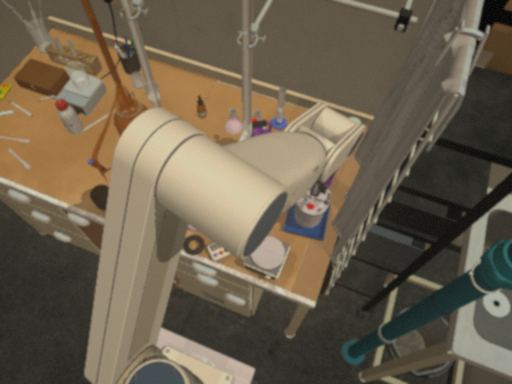

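The can (lid centre about column 262) is centred over the tray (columns 204–322). I'll lower it slowly, watching the force.

```bash
python3 - <<'E'
from h import *
o=ori(.07)
manip.servo_line([.651,-.148,.218],o,rate=.05); manip.hold(.1)
f0=manip.get_contact_force()[2]; z=.218
while z>.200:
    z-=.0015; manip.servo_line([.651,-.148,z],o,rate=.03); manip.hold(.05)
    f=manip.get_contact_force(); print(round(z,4),manip.get_position()[2],np.round(f,2))
    if f[2]>f0+4: break
print(manip.get_time(),manip.get_torque())
E
```

```text
0.2165 0.21658326927201096 [ 0.42  0.89 -8.2 ]
0.215 0.2149311840471533 [ 0.35 -0.63 -8.2 ]
0.2135 0.21339883048089725 [ 0.24  0.5  -7.92]
0.212 0.21191973517023566 [-0.09 -0.58 -7.46]
0.2105 0.2113889041173545 [ 1.69  0.18 -1.36]
12.2917 [ 0.00368136 -0.15709039 -0.01095466]
```

```bash
python3 - <<'E'
from h import *
import pickle
o=ori(.07)
manip.command_gripper(.06); manip.hold(.5)
print(manip.get_contact_force(),manip.get_width())
manip.servo_line([.651,-.148,.30],o,rate=.12)
manip.servo_line([.59,-.148,.36],o,rate=.2); manip.hold(.2)
p,r=manip.get_position(),manip.get_ee_rot()
d=snap('wrist','w4.png'); pickle.dump((p,r,d),open('w4.pkl','wb')); print(p,manip.get_time())
E
```

```text
[ 0.00818919 -0.12523091 -0.15938408] 0.060108717676007534
[ 0.59020842 -0.14782022  0.3584458 ] 14.9833
```

View pics/w4.png

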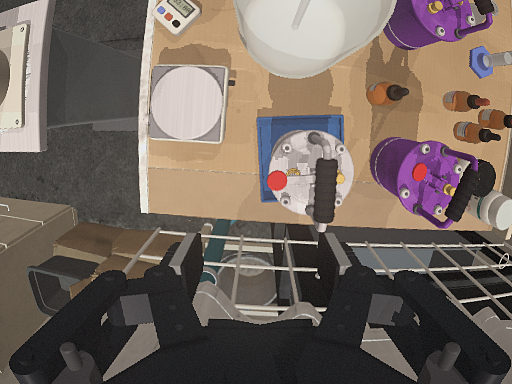

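The can stands in the tray, with the red pad at (277,181), the handle at (325,190) and the tray corners still visible. I measure the pad for the press.

```bash
python3 - <<'E'
import wm
wm.go('w4.pkl',.003,(312,158,337,224),(260,165,292,195),(250,105,360,215))
from h import *
import pickle
p,r,d=pickle.load(open('w4.pkl','rb'))
a=cv2.imread('pics/w4.png')[100:235,235:375]; cv2.imwrite('pics/c4.png',cv2.resize(a,None,fx=4,fy=4,interpolation=2))
for s in((0.607,-.151),):
  for z in(.30,.19,.18): print(manip.solve_ik([*s,z],ori(.07)))
E
```

```text
pad [276.5198556  180.11191336] 277 [ 0.60710302 -0.14971248  0.17      ]
handle [324.02866242 192.66135881] 942 [ 0.65077305 -0.14962466] ((0.651164174079895, -0.14762850105762482), (0.021177468821406364, 0.06322971731424332), 3.2537004947662354)
yaw bar 0.09494934511177618 yaw pad 0.0020109182749342936 dist 0.043670112017118276
tray [332.93670886 129.93670886] ((0.7031633853912354, -0.09658646583557129), (0.016630612313747406, 0.02571689523756504), 67.532958984375)
[-2.62841356e-01  3.76434048e-01  1.58684306e+00 -4.44089210e-16
  1.17831554e+00 -3.32841356e-01]
[-2.62841356e-01  4.98392857e-01  1.67308073e+00 -4.44089210e-16
  9.70119068e-01 -3.32841356e-01]
[-2.62841356e-01  5.11176620e-01  1.67875947e+00 -4.44089210e-16
  9.51656560e-01 -3.32841356e-01]
```

View pics/c4.png

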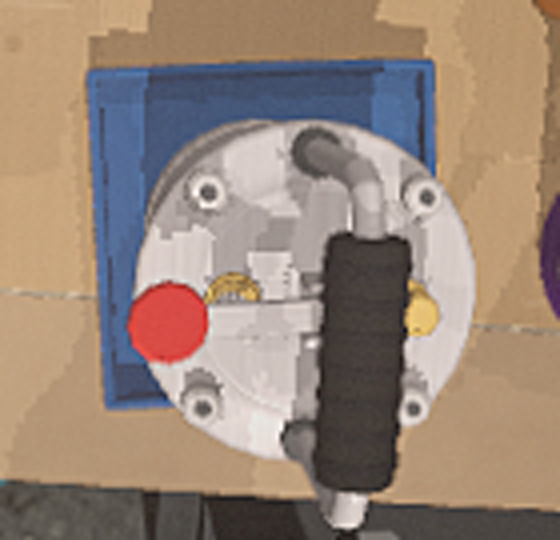

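```bash
python3 - <<'E'
from h import *
import pickle
p,r,d=pickle.load(open('w4.pkl','rb'))
c=[wonz(p,r,d,*q,.017) for q in((257.5,117.5),(343.75,115),(261.8,202))]; print('tray centre',(c[1]+c[2])/2, c)
o=ori(.07); X=(.606,-.1502)
manip.command_gripper(0,20); print(manip.get_width())
manip.servo_line([*X,.30],o,rate=.15)
manip.servo_line([*X,.205],o,rate=.08); manip.hold(.3)
print(manip.get_time(),manip.get_position(),manip.get_contact_force())
snap('scene','s5.png');snap('wrist','w5.png')
E
python3 - <<'E'
import cv2
a=cv2.imread('pics/s5.png')[150:270,250:400];cv2.imwrite('pics/c5.png',cv2.resize(a,None,fx=5,fy=5,interpolation=2))
E
```

```text
tray centre [ 0.65662228 -0.14744553  0.017     ] [array([ 0.5810477 , -0.08829335,  0.017     ]), array([ 0.71593264, -0.07165382,  0.017     ]), array([ 0.59731191, -0.22323725,  0.017     ])]
-0.0004462650212029859
17.7833 [ 0.60610805 -0.15024088  0.20528609] [-0.69887321  0.01588096  0.18142207]
```

View pics/w5.png

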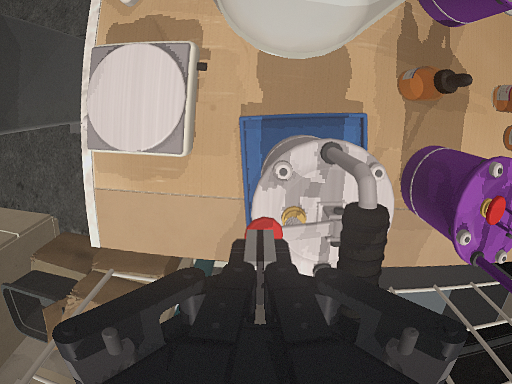

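View pics/c5.png

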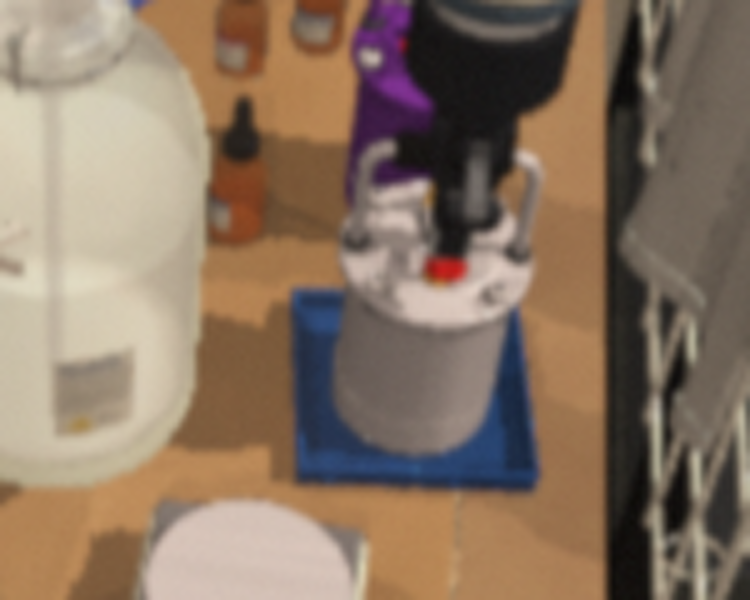

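The shut fingertips at (262,250) stand just over the red pad (264,228), clear of the handle. I press in small steps, reading the force.

```bash
python3 - <<'E'
from h import *
o=ori(.07); X=(.606,-.1502); z=.205
def av():
    a=[]
    for _ in range(4): manip.hold(.05); a.append(manip.get_contact_force())
    return np.mean(a,0)
while z>.1815:
    z-=.002 if z>.199 else .0015; manip.servo_line([*X,z],o,rate=.03); f=av()
    print(round(z,4),round(manip.get_position()[2],4),np.round(f,2))
    if f[2]>4.9: break
print(manip.get_time())
snap('scene','s6.png');snap('wrist','w6.png')
E
```

```text
0.203 0.203 [-0.03 -0.37 -0.66]
0.201 0.201 [ 0.01 -0.46  0.43]
0.199 0.199 [0.86 0.38 0.06]
0.1975 0.1975 [ 0.35 -0.3  -0.39]
0.196 0.196 [ 0.18 -0.05  0.28]
0.1945 0.1946 [ 0.2  -0.1   0.89]
0.193 0.1931 [-0.52 -0.07  2.37]
0.1915 0.1915 [-0.33 -1.34  2.45]
0.19 0.19 [-1.12 -1.2   2.66]
0.1885 0.1885 [-0.71 -0.71  2.52]
0.187 0.187 [-1.13 -0.33  2.96]
0.1855 0.1855 [-1.16 -0.53  3.25]
0.184 0.184 [-1.32 -0.59  3.44]
0.1825 0.1825 [-1.51 -0.42  3.87]
0.181 0.181 [-2.36 -0.68  4.07]
24.6333
```

View pics/w6.png

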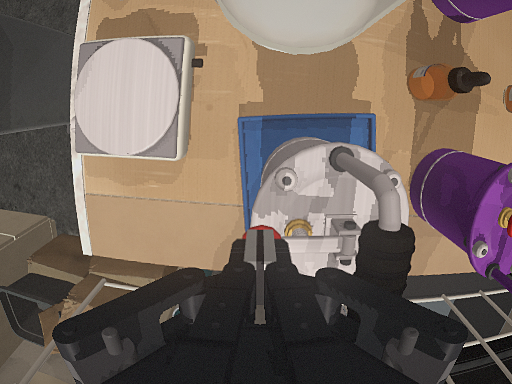

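```bash
python3 - <<'E'
from h import *
manip.servo_line([.606,-.1502,.1805],ori(.07),rate=.03)
for _ in range(4): manip.hold(.25); print(manip.get_position(),np.round(manip.get_contact_force(),2))
snap('scene','s7.png'); print(manip.get_time())
a=cv2.imread('pics/s6.png')[150:270,280:380];b=cv2.imread('pics/s7.png')[150:270,280:380]; c=cv2.imread('pics/s5.png')[150:270,280:380]
cv2.imwrite('pics/c7.png',cv2.resize(np.hstack([c,b]),None,fx=4,fy=4,interpolation=2))
E
```

```text
[ 0.6059577  -0.15020472  0.18049531] [-2.48 -0.64  5.18]
[ 0.60597405 -0.150213    0.18051077] [-3.3  -1.89  5.24]
[ 0.60599491 -0.15018039  0.18051866] [-3.67  0.    5.31]
[ 0.60594895 -0.15018438  0.18049121] [-3.3  -0.43  5.65]
26.0333
```

View pics/c7.png

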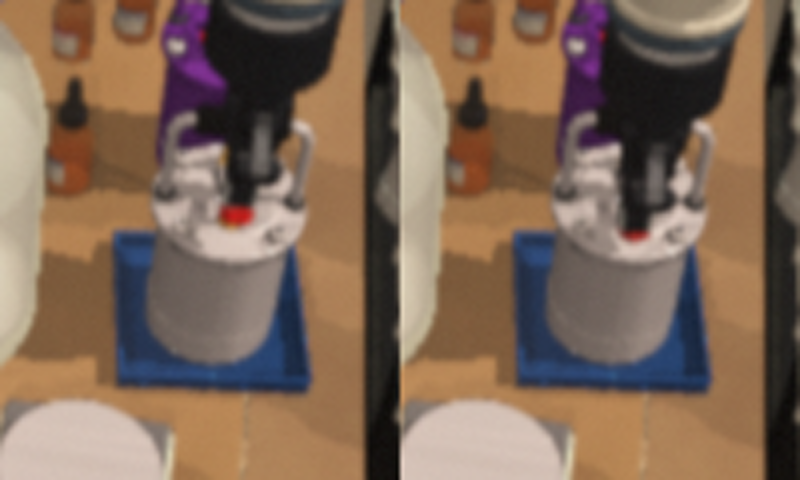

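```bash
python3 - <<'E'
from h import *
print(manip.get_position(),manip.get_contact_force(),manip.get_time()); manip.sign_off()
E
```

```text
[ 0.60597106 -0.15018387  0.1805172 ] [-3.25076216 -0.60304106  5.12602656] 26.0333
the job is handed in; nothing more can be done
```

I moved the steel can by its handle from the stirrer to the spill tray, set it down slowly and let go. I then pressed the red vent pad with the closed fingertips and handed the job in at 26.0 s while still holding it. No verdict was reported.

**Placing:** The can stands upright in the last picture. I measured its centre about 6 mm from the tray's centre, inside the 35 mm limit. After I opened the gripper the force reading was near zero.

**Vent lever:** The fingers touched the pad with the TCP at z of about 0.1945 m and stopped at 0.1805 m. That puts the pad about level, roughly 0.25 rad by geometry. The final push was about 5.1 N, against the 5 N expected at half travel. I could not read the lever angle directly, so it rests on position and force.

**Disagreements:**
- A steady sideways force of about -3.3 N in x built up during the press. I put it down to friction on the pad, but I did not rule out a light touch on the handle. The can looked unmoved in the scene view.
- The tray centre differed by about 6 mm between the two wrist measurements, and the can's yaw estimates ranged from 0.00 to 0.17 rad. Neither matters for these limits.

**Other objects:** I saw no contact with the timer, amber bottle, sample cup or ring. I did not re-measure their positions at the end.

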